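# Spin-check the inspection turntable and brake it on the index

### The job

Check that the turntable's bearing runs free: flick the iron plate round with a fingertip so that it spins at a turn every six seconds or faster, and let it run on untouched for three seconds or more. Then brake it with a fingertip on the plate so that it stops under the finger with its scribed index line at the fixed pointer, and leave it standing there with the hand clear. Do not touch the copper shoe bolted on the plate, and leave the micrometer, the mirror and the dish of rivet heads where they lie.

Things in the scene. Friction and masses are not known exactly. Their poses are not given: they have to be found in the camera images.
- turntable: Cast-iron foot and column of the bench turntable, bolted to the table; 176 mm across, a bracket carries the fixed pointer on its own +x side. Origin: on the turning axis at table height; +x points from the axis to the pointer, z up. Pointer and bracket stand 115 to 145 mm from the axis, 22 mm wide, top 94 mm above the table. Its place and yaw vary.
- plate_center (a point): Centre of the plate's top face, on the turning axis, 85 mm above the table. The plate is a flat dark iron disc, 220 mm across, 14 mm thick. Its ring from 75 to 108 mm from the axis is bare flat iron: a fingertip pressing here from above turns or brakes it by dry friction.
- plate (a joint): Turn of the plate about the vertical axis, rad, growing anticlockwise seen from above, without stops, counting past full turns. Index line at the pointer: 0 or any whole multiple of 2 pi. About 2.7 kg and 0.015 kg m2 with the shoe. The bearing is very free: a flicked plate loses only 0.05 to 0.2 rad/s each second and will not stop by itself in the time; once stopped, it stays.
- index_mark (a point): Outer end of the plate's index line, at its top edge, 110 mm from the axis: a bright scribed line 4 mm wide running along a radius from 73 mm to the rim and down its side. It turns with the plate, in front of the shoe's nose.
- pointer_tip (a point): Tip of the fixed steel pointer, 114.5 mm from the axis, 3 mm above the plate's top face, aiming at the axis. The index line stops here.
- shoe: Copper contact shoe bolted on the plate along the same radius as the index line: square tail 55 mm behind the axis, contact block 34 mm wide and 22 mm tall, nose narrowing in steps to 12 mm and ending 68 mm from the axis, just short of the index line. Origin on the axis at the plate's top face, +x to the nose and the index line. Not to be touched.
- micrometer: Chrome outside micrometer lying flat, 135 mm by 65 mm, 18 mm tall, loose. Origin near its middle at the underside, thimble to +x.
- mirror: Black bakelite inspection mirror lying face up, round head 62 mm across, 10 mm tall, handle to +x, 154 mm long in all, loose. Origin at the underside, 40 mm from the head's centre.
- dish: Round tin dish 100 mm across the rim, 18 mm tall, loose, holding three bronze rivet heads 18 mm across and 8 mm tall. Origin at the centre of its underside.
- rivet1: Bronze rivet head in the dish, origin at its underside.
- rivet2: Bronze rivet head in the dish, origin at its underside.
- rivet3: Bronze rivet head in the dish, origin at its underside.
Not all that is in view belongs to the job. What is meant by the dish is not green or red, and is the larger of those in its own colour.

How it is judged:
By the outcome, as a careful person would: the job done as asked, in the order asked, and still so for the second after the job is handed in, with the robot touching nothing.
It also fails if it takes over 45 s, if anything falls off the work surface, if the arm or the gripper's body presses on something with over 40 N, if the wrist force passes 120 N, or if a joint passes its speed limit or range.

### The arm

A 7-joint arm with a two-finger parallel gripper is mounted at the origin on the work surface. World frame = base frame: x ahead of the robot, y to its left, z up, the work surface at z = 0. Lengths are in mm, angles in degrees, forces in N, time in s.
With the tool pointing down it reaches from about 350 to 900 mm from the base axis. Payload 7.2 kg.
Tool frame: the origin (TCP) lies midway between the tips of the shut fingers; the grasp point (between the pads) lies 19 mm behind it; z points along the fingers, y is the line along which they close (so a half turn about z gives the same grasp; the last joint's range is limited). The gripper opens to 85 mm and grips with 20 to 120 N. Pads are 22 mm wide; open, the fingers measure 114 mm over their backs; the gripper's body (76 mm by 85 mm) begins 54 mm behind the grasp point. The pads swing forward as they close: fully open they stand 13 mm farther back than shut.
Start: joints at [61.123, 23.554, -0.728, 91.456, 0.321, 64.991, -4.71], TCP at [263.824, -566.591, 231.297] pointing down, gripper open.
Joint ranges: [-169.25, 169.25], [-16.82, 113.86], [-84.01, 82.57], [7.8, 145.47], [-59.2, 239.2], [7.22, 106.19], [-163.78, 163.78]. Speed limits (degrees/s): [136.94, 136.94, 172.46, 172.46, 180, 180, 180].

### API

Orientations are given as [roll, pitch, yaw] about the fixed x, y, z axes, in that order (R = Rz(yaw) Ry(pitch) Rx(roll)).
In Python, from cell import monitor, camera, calibration, ctrl gives the robot as it stands. The module is installed in compiled form; this text tells all that it offers.
- The arm moves only by the shell command python3 -m inch 'ROWS' [FORCE]. ROWS is JSON, a list of rows, each a list of 3 entries, a list of its own where there are three numbers: the shift along the tool's x, y, z each as a share of 0.3 m, from -1 to 1, then the turn, a rotation vector about the tool's x, y, z each as a share of 0.12 rad, from -1 to 1, then the finger opening in mm, from 0 to 85.4. In form: [[[dx, dy, dz], [wx, wy, wz], gripper], ...]. A call has 1 to 8 rows; each row shifts and turns the commanded pose from where the row before left it, along the tool's axes as they then stand; what a row does not reach is not made up. A row lasts 1/12 s, in which the tool goes at most 41.7 mm and 7.16 degrees, less where a joint would pass 70% of its speed; a pose out of reach is approached as far as the arm can. A call with a number of a shift or a turn outside -1 to 1 is refused whole. A call with a gripper value outside its range is refused whole. The fingers move at their own pace and stop on an object; FORCE is the grip in N (left out, the last holds). Time passes only in rows, so rows that do not move let the fingers close. It gives the time, the measured TCP pose, the force, the opening and the grip force at its end, in the units of the state.
- monitor.get_obs(): the state, without advancing time (a new reading comes with each control period).
- camera(name): name is "scene" or "top" or "wrist"; returns the picture (384x512x3 uint8, red, green, blue); there is no depth.
- calibration(name): a dict with "fx", "fy", "cx", "cy" (pixels), "dist_coeffs" ([k1, k2, p1, p2, k3] as OpenCV has them; the pictures are not rectified), "R" (3x3) and "t" (3): a world point X has camera coordinates R X + t. Camera axes: x right, y down, z forward; pixel columns grow to the right and rows downward; lengths in mm; the calibration is good to about 2 mm. A picture is of the moment at which its call begins: read the wrist's pose just before it. calibration takes no time and is no camera call; for the wrist camera it gives the pose at the moment of the call.
- ctrl.finish_job(): hands the job in; it is judged then, once.
The state is a dict: "time_s": time; "q": joint angles; "dq": joint speeds; "joint_efforts": joint torques, N m; "ee_pos": TCP position; "tool_rot": TCP orientation; "wrist_force": force on the tool from outside, world axes, zero at the start; "wrist_torque": the same for the moment, N m; "grip_width": finger opening in mm; "gripper_force": force on a finger pad.
Only numpy, scipy, OpenCV 4.12 (cv2) and the standard library are available. Lean on these libraries where they do the work, as an engineer would, in place of code of your own. Each camera call takes 0.05 s, during which the arm holds its last target. There are 200 camera calls.

## Working session

There is one attempt and no reset: what is moved stays moved. The work goes in short steps, Python scripts to look and compute and a shell command to move; the robot and the scene stay as the last step left them, time stands still between calls to the robot, and variables do not carry over. Pictures are saved under pics/ and viewed, at most 10 in all, crops included, and the job is handed in when it is done.

```bash
mkdir -p pics; python3 - <<'E'
from cell import monitor,camera,calibration
import cv2,numpy as np
o=monitor.get_obs()
print({k:np.round(v,2).tolist() for k,v in o.items()})
ims=[]
for n in("top","scene"):
    c=calibration(n);print(n,{k:np.round(v,3).tolist() for k,v in c.items()})
    im=camera(n)[:,:,::-1];np.save(f"pics/{n}0.npy",im);cv2.imwrite(f"pics/{n}0.png",cv2.resize(im,None,fx=1.5,fy=1.5))
E
```

```text
{'time_s': 0.0, 'q': [61.12, 23.6, -0.73, 91.5, 0.32, 64.99, -4.71], 'dq': [0.04, -0.08, 0.07, 0.0, -0.02, -0.05, 0.03], 'joint_efforts': [-0.0, -60.06, 0.68, -29.94, 0.01, 0.01, -0.0], 'ee_pos': [263.59, -566.16, 230.45], 'tool_rot': [-179.91, 0.01, 24.97], 'wrist_force': [0.79, 0.32, -0.36], 'wrist_torque': [-0.02, 0.0, -0.01], 'gripper_force': 0.0, 'grip_width': 85.52}
top {'fx': 426.616, 'fy': 426.616, 'cx': 256.584, 'cy': 193.66, 'dist_coeffs': [-0.039, 0.0, 0.0, 0.0, 0.0], 'R': [[0.029, -1.0, 0.005], [-0.994, -0.03, -0.103], [0.103, -0.002, -0.995]], 't': [26.091, 538.076, 1051.771]}
scene {'fx': 390.359, 'fy': 390.359, 'cx': 252.771, 'cy': 182.972, 'dist_coeffs': [-0.048, 0.0, 0.0, 0.0, 0.0], 'R': [[-0.139, 0.99, -0.018], [0.552, 0.062, -0.832], [-0.822, -0.125, -0.555]], 't': [24.665, -220.296, 1588.615]}
```

View pics/top0.png

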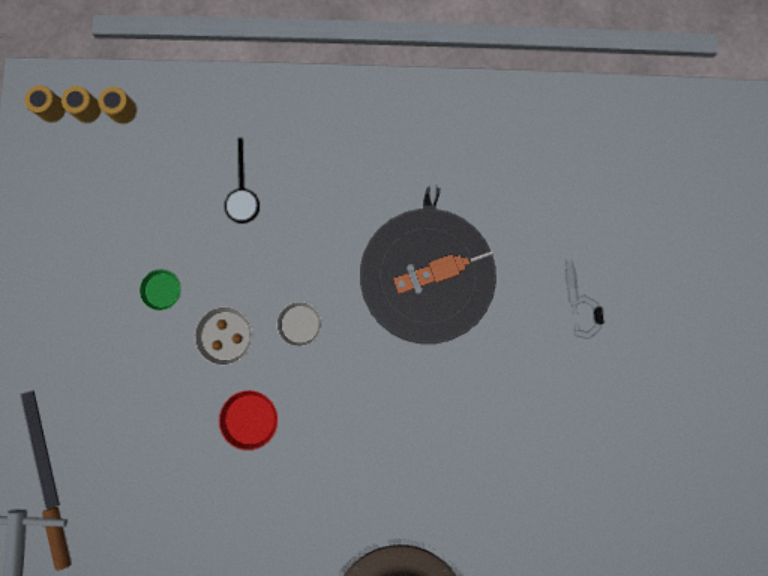

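View pics/scene0.png

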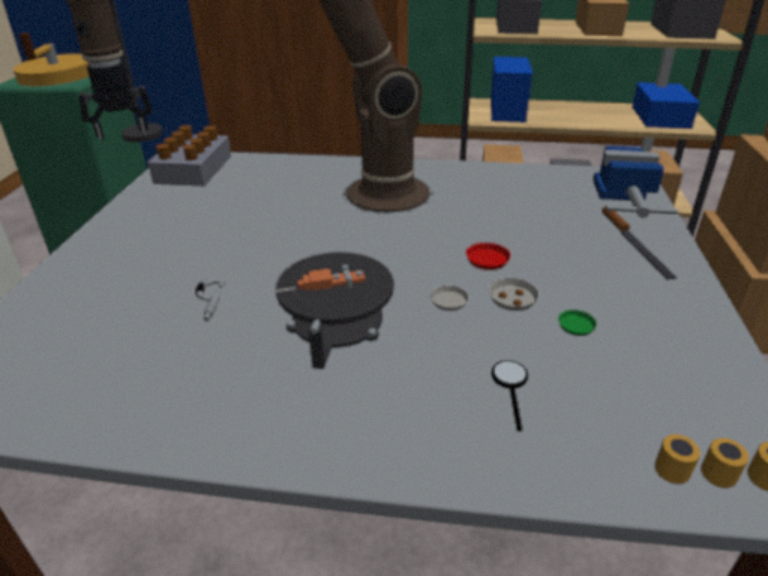

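The top view shows the plate centred near (285,184) in raw pixels. Its index line points right to about (328,169), and the pointer bracket is at the top near (287,131). The white dish with rivets is at (149,223), the micrometer at (390,205) and the mirror at (161,137). In the scene view the bracket is at about (212,230) raw.

```bash
cat > h.py <<'E'
from cell import monitor,camera,calibration
import cv2,numpy as np
def ray(px,z,c):
    K=np.array([[c["fx"],0,c["cx"]],[0,c["fy"],c["cy"]],[0,0,1.]])
    u=cv2.undistortPoints(np.array(px,float).reshape(-1,1,2),K,np.array(c["dist_coeffs"])).reshape(-1,2)
    R=np.array(c["R"]);C=-R.T@np.array(c["t"])
    d=np.c_[u,np.ones(len(u))]@R
    return C+d*((z-C[2])/d[:,2])[:,None]
def proj(X,c):
    K=np.array([[c["fx"],0,c["cx"]],[0,c["fy"],c["cy"]],[0,0,1.]])
    return cv2.projectPoints(np.array(X,float).reshape(-1,1,3),cv2.Rodrigues(np.array(c["R"]))[0],np.array(c["t"],float),K,np.array(c["dist_coeffs"]))[0].reshape(-1,2)
E
python3 - <<'E'
from h import *
from scipy.optimize import least_squares
c=calibration("top");im=np.load("pics/top0.npy");g=im.max(2).astype(int)
m=((g<85)).astype(np.uint8);m=cv2.morphologyEx(m,cv2.MORPH_OPEN,np.ones((9,9)))
cs,_=cv2.findContours(m,cv2.RETR_EXTERNAL,cv2.CHAIN_APPROX_NONE)
k=[x for x in cs if cv2.pointPolygonTest(x,(285,195),False)>0][0].reshape(-1,2)
P=ray(k,85,c)[:,:2]
f=least_squares(lambda p:np.hypot(*(P-p[:2]).T)-p[2],[600,0,110],loss="soft_l1",f_scale=1)
print("plate",f.x,len(k))
cx,cy=f.x[:2]
a=np.arctan2(P[:,1]-cy,P[:,0]-cx);res=np.hypot(*(P-f.x[:2]).T)-f.x[2];print("res",np.abs(res).mean(),[(round(np.degrees(t)),round(r,1)) for t,r in zip(a,res) if abs(r)>2.5])
# index line: bright px radius 75..108
yy,xx=np.mgrid[0:384,0:512];W=ray(np.c_[xx.ravel(),yy.ravel()],85,c)[:,:2]-[cx,cy];r=np.hypot(*W.T);th=np.degrees(np.arctan2(W[:,1],W[:,0]))
s=(r>78)&(r<105)&(g.ravel()>110);print("index",s.sum(),np.median(th[s]),th[s].min(),th[s].max())
# pointer: dark pixels outside plate
W=ray(np.c_[xx.ravel(),yy.ravel()],90,c)[:,:2]-[cx,cy];r=np.hypot(*W.T);th=np.degrees(np.arctan2(W[:,1],W[:,0]))
for lo,hi in((116,122),(122,130),(130,140),(140,150)):
    s=(r>lo)&(r<hi)&(g.ravel()<75);print(lo,s.sum(),np.round(th[s],1).tolist()[:40])
crop=cv2.resize(im[105:160,250:330],None,fx=8,fy=8,interpolation=cv2.INTER_CUBIC);cv2.imwrite("pics/c1.png",crop)
E
```

```text
plate [557.80992687 -24.07625526 106.62280528] 404
res 22.32116032825006 [(4, np.float64(7.3)), (4, np.float64(4.9)), (6, np.float64(2.5)), (7, np.float64(2.7)), (8, np.float64(3.0)), (20, np.float64(2.8)), (-142, np.float64(2.7)), (-134, np.float64(3.3)), (-132, np.float64(3.4)), (-126, np.float64(2.7)), (-121, np.float64(2.6)), (-119, np.float64(3.4)), (-110, np.float64(2.7)), (-107, np.float64(3.4)), (-106, np.float64(2.7)), (-102, np.float64(3.2)), (-100, np.float64(2.7)), (-79, np.float64(2.5)), (-77, np.float64(3.0)), (-76, np.float64(3.5)), (-74, np.float64(-3.0)), (-74, np.float64(-5.3)), (-73, np.float64(-7.6)), (-73, np.float64(-10.0)), (-73, np.float64(-12.3)), (-72, np.float64(-14.6)), (-72, np.float64(-17.0)), (-71, np.float64(-19.3)), (-71, np.float64(-21.6)), (-72, np.float64(-24.6)), (-72, np.float64(-27.0)), (-71, np.float64(-29.3)), (-72, np.float64(-32.3)), (-72, np.float64(-34.6)), (-74, np.float64(-35.3)), (-75, np.float64(-38.3)), (-75, np.float64(-40.6)), (-74, np.float64(-43.0)), (-76, np.float64(-43.6)), (-78, np.float64(-44.1)), (-80, np.float64(-46.9)), (-8
[... 3560 characters left out ...]
.5)), (-20, np.float64(2.9)), (-16, np.float64(2.7)), (-6, np.float64(3.2)), (-6, np.float64(5.7)), (-5, np.float64(8.2)), (-4, np.float64(7.9)), (-3, np.float64(7.6)), (-2, np.float64(7.5)), (-1, np.float64(7.3)), (1, np.float64(7.3)), (2, np.float64(7.2)), (3, np.float64(7.3))]
index 19 -68.49836244397154 -69.8841565034554 -67.27567711550543
116 15 [4.3, 3.1, 2.0, 0.8, -0.3, -3.8, -4.9, 4.3, 3.2, 2.0, 0.8, -0.4, -1.6, -3.9, -5.1]
122 19 [1.9, 3.0, 1.9, 0.8, -0.3, -5.7, 3.1, 1.9, 0.8, -0.3, -4.7, -5.8, 4.2, 3.1, 2.0, 0.8, -0.3, -4.8, -5.9]
130 20 [1.9, 0.9, -0.1, 1.9, 0.9, -0.1, -5.2, -6.2, 1.9, 0.9, -5.3, -6.3, 1.9, 0.9, -5.4, -6.4, 3.0, 0.8, -5.5, -6.6]
140 5 [0.9, -0.1, -5.0, -5.1, -6.0]
```

View pics/c1.png

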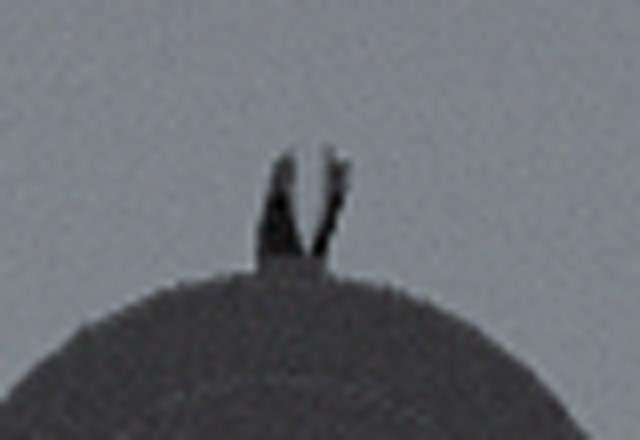

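The crop shows the pointer as a bright wedge between two dark flanks. Its tip is at crop (307,258), which is about (287.9,136.8) raw.

```bash
cat >> h.py <<'E'
def plate_center(im,c,x0=(287,187)):
    g=im.max(2);m=(g<95).astype(np.uint8);m=cv2.morphologyEx(m,cv2.MORPH_OPEN,np.ones((9,9)))
    cs,_=cv2.findContours(m,cv2.RETR_EXTERNAL,cv2.CHAIN_APPROX_NONE)
    k=max((x for x in cs if abs(x.reshape(-1,2).mean(0)-x0).max()<40),key=cv2.contourArea)
    return cv2.convexHull(k).reshape(-1,2)
E
python3 - <<'E'
from h import *
from scipy.optimize import least_squares
c=calibration("top");im=np.load("pics/top0.npy")
g=cv2.GaussianBlur(im,(0,0),0.7).max(2).astype(float)
# subpixel radial edges on z=85 plane
def edges(z,c0):
    out=[]
    for t in np.radians(np.arange(0,360,3)):
        if abs(np.degrees(np.arctan2(np.sin(t),np.cos(t))))<15: continue
        rr=np.arange(98,124,.5);X=np.c_[c0[0]+rr*np.cos(t),c0[1]+rr*np.sin(t),np.full(len(rr),z)]
        p=proj(X,c).astype(np.float32);v=cv2.remap(g.astype(np.float32),p[:,0].reshape(1,-1),p[:,1].reshape(1,-1),cv2.INTER_LINEAR).ravel()
        d=np.diff(v);i=d.argmax()
        if d[i]>2: out.append((X[i,0]/2+X[i+1,0]/2,X[i,1]/2+X[i+1,1]/2))
    return np.array(out)
c0=np.array([557.8,-24.])
for _ in range(3):
    P=edges(85,c0);f=least_squares(lambda p:np.hypot(*(P-p[:2]).T)-p[2],[*c0,110],loss="soft_l1",f_scale=1);c0=f.x[:2]
r=np.hypot(*(P-c0).T)-f.x[2];print(f.x,len(P),np.abs(r).mean(),np.sqrt((r**2).mean()))
T=ray([[287.9,136.8]],88,c)[0];d=T[:2]-c0;print("tip",T,np.hypot(*d),np.degrees(np.arctan2(d[1],d[0])))
T=ray([[288.6,124]],92,c)[0];d=T[:2]-c0;print("back",T,np.hypot(*d),np.degrees(np.arctan2(d[1],d[0])))
print(im.max(2)[118:143,278:298])
E
```

```text
[558.15256688 -25.14543065 109.45283501] 108 0.5314582865810531 0.669663671929237
tip [671.66898231 -29.69156102  88.        ] 113.60741117016482 -2.293368424890207
back [702.43153698 -30.43325633  92.        ] 144.37583701815143 -2.0989514371360802
[[135 137 129 140 136 138 135 137 134 135 137 132 132 136 142 131 133 136
  142 138]
 [139 136 133 136 133 137 138 139 135 134 133 133 134 136 137 138 137 135
  136 136]
 [137 139 134 136 137 136 138 137 135 134 134 136 135 135 137 136 139 136
  136 134]
 [133 134 136 139 136 135 138 136 133 138 137 137 137 137 138 134 133 137
  135 135]
 [134 138 135 139 135 136 137 137 138 134 136 140 133 138 136 133 136 133
  137 134]
 [135 135 134 137 135 136 138 138 126 135 134 141 115 109 137 137 136 134
  135 137]
 [136 134 134 134 136 138 140  97 103 143 132 139 110  97 142 141 137 138
  138 135]
 [139 136 136 136 138 139  89  54  74 135 136 139 113  65  79  91 138 138
  133 134]
 [136 135 135 134 138 140  69  51  67 139 136 134 104  50  44  98 136 135
  138 131]
 [138 135 134 136 138 122  46  56  73 140 131 139 105  53  52 107 138 137
  138 137]

[... 575 characters left out ...]
 136 137
  137 139]
 [137 138 136 142  64  27  22  20  17  60 135  31  11 136 138 139 136 138
  132 135]
 [132 136 138 140  48  34  26  28  26  33  93  19  37 138 139 138 136 140
  138 138]
 [138 140 135 142  56  51  52  54  50  52  62  51  69 142 136 133 138 135
  134 135]
 [138 142 146 147  64  54  59  51  59  56  58  54  81 140 141 137 136 137
  136 140]
 [110  72  80  76  55  59  56  56  57  55  55  54  71  89 126 123 143 143
  143 138]
 [ 62  54  63  65  64  60  55  64  56  66  66  54  67  56  74  71  79  88
  105 121]
 [ 52  53  57  61  56  54  54  55  54  56  57  56  58  60  56  56  56  60
   65  73]
 [ 53  58  57  54  54  62  59  59  57  55  59  61  55  53  55  57  55  57
   58  59]]
```

```bash
python3 -m inch '[[[0.096,-0.095,0],[0,0,0.91],0],[[0.084,-0.106,0],[0,0,0.91],0],[[0.071,-0.115,0],[0,0,0.91],0],[[0.056,-0.123,0],[0,0,0.91],0],[[0.047,-0.126,0],[0,0,0],0],[[0.047,-0.126,0],[0,0,0],0],[[0.047,-0.126,0],[0,0,0],0],[[0.047,-0.126,0],[0,0,0],0]]' 40
```

```text
time_s: 0.77
ee_pos: [374.3, -260.5, 231.2]
tool_rot: [180.0, 0.0, -0.1]
wrist_force: [1.6, -0.5, 0.8]
grip_width: 0.2
gripper_force: 0.0
```

```bash
python3 -m inch '[[[0.047,-0.126,0],[0,0,0],0],[[0.047,-0.126,0],[0,0,0],0],[[0.047,-0.126,0],[0,0,0],0],[[0.047,-0.126,0],[0,0,0],0],[[0.047,-0.126,0],[0,0,0],0],[[0.03,-0.08,0],[0,0,0],0],[[0,0,0],[0,0,0],0]]'; python3 - <<'E'
from h import *
for n in("wrist","top"):
    c=calibration(n);im=camera(n)[:,:,::-1];np.save(f"pics/{n}1.npy",im);np.save(f"pics/{n}1c.npy",c,allow_pickle=True)
    cv2.imwrite(f"pics/{n}1.png",cv2.resize(im,None,fx=1.5,fy=1.5))
o=monitor.get_obs();print({k:np.round(o[k],1).tolist() for k in("time_s","q","ee_pos","tool_rot","wrist_force")})
E
```

```text
time_s: 1.35
ee_pos: [455.3, -43.6, 231.4]
tool_rot: [-179.9, -0.1, 0.4]
wrist_force: [0.3, -0.4, -0.1]
grip_width: -0.3
gripper_force: 0.0
{'time_s': 1.4, 'q': [16.8, 8.2, -18.4, 112.8, 3.0, 59.5, -92.9], 'ee_pos': [453.8, -48.7, 231.0], 'tool_rot': [-180.0, 0.0, 0.1], 'wrist_force': [-0.6, -1.2, 0.1]}
```

View pics/wrist1.png

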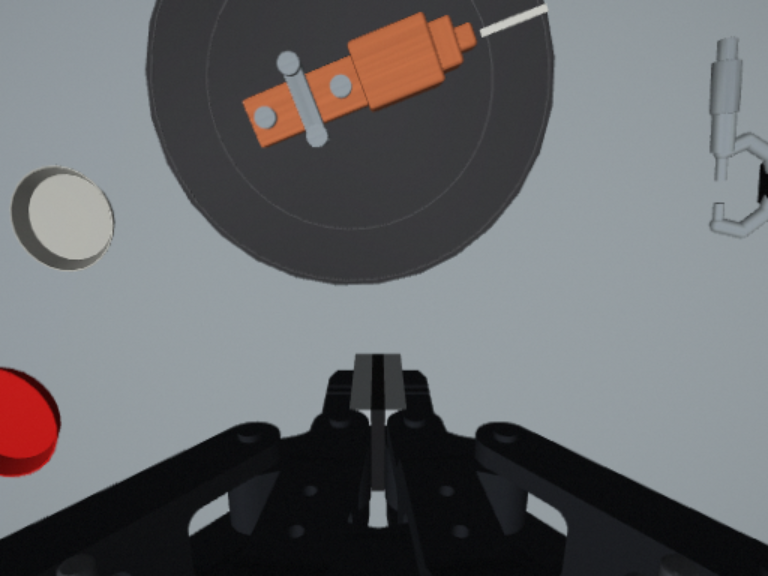

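View pics/top1.png

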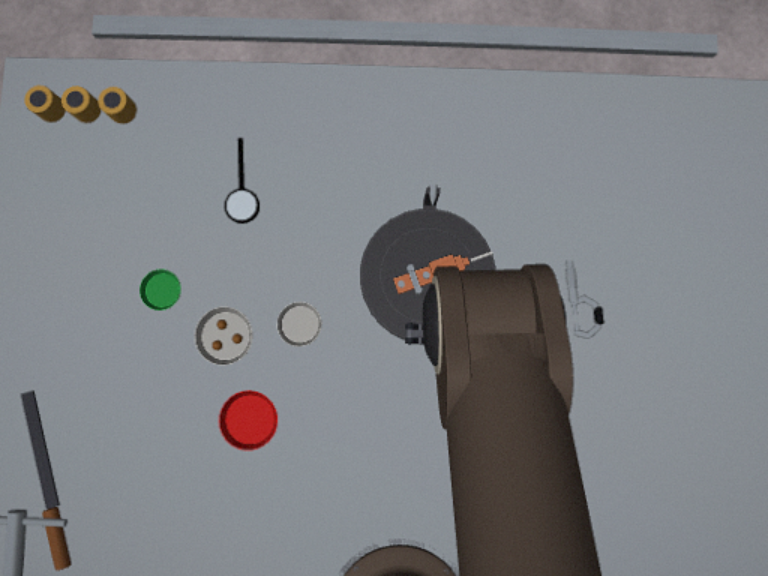

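The wrist view shows the plate ahead of the fingers and the index line at (515,20) of the upscaled picture, with the pointer just out of frame. In the top view the upper half of the plate stays visible past the arm, and the pointer is at (431,197). I'll rise and measure the pointer in the wrist view.

```bash
python3 -m inch '[[[0,-0.04,-0.12],[0,0,0],0],[[0,-0.03,-0.12],[0,0,0],0],[[0,0,-0.12],[0,0,0],0],[[0,0,0],[0,0,0],0],[[0,0,0],[0,0,0],0],[[0,0,0],[0,0,0],0]]'; python3 - <<'E'
from h import *
n="wrist"
c=calibration(n);im=camera(n)[:,:,::-1];np.save(f"pics/{n}2.npy",im);np.save(f"pics/{n}2c.npy",c,allow_pickle=True)
o=monitor.get_obs();print({k:np.round(o[k],1).tolist() for k in("time_s","ee_pos","tool_rot")})
p=proj([[558,-25,85],[672,-29.5,88]],c);print(p)
x,y=p[1].astype(int);y0=max(0,y-60);x0=x-80
cv2.imwrite("pics/w2.png",cv2.resize(im[y0:y0+110,x0:x0+160],None,fx=5,fy=5,interpolation=cv2.INTER_CUBIC));print(x0,y0)
E
```

```text
time_s: 1.95
ee_pos: [453.3, -30.0, 338.8]
tool_rot: [180.0, 0.0, -0.2]
wrist_force: [0.4, -1.1, 0.2]
grip_width: -0.1
gripper_force: 0.0
{'time_s': 2.0, 'ee_pos': [453.1, -29.8, 338.3], 'tool_rot': [180.0, 0.1, -0.2]}
[[247.30414552  66.12770512]
 [250.96211111 -51.19308759]]
170 0
```

View pics/w2.png

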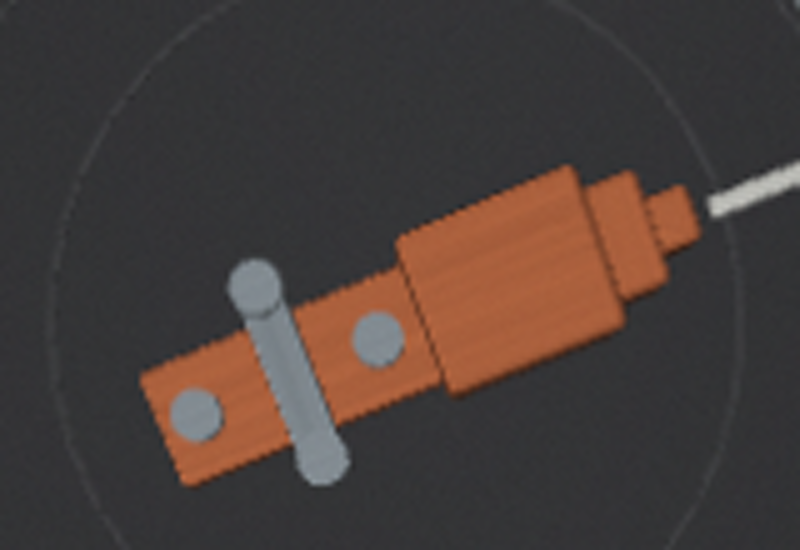

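The crop shows the shoe and index line, but the pointer is still above the frame. I'll go forward 80 mm.

```bash
python3 -m inch '[[[0.13,0,0],[0,0,0],0],[[0.13,0,0],[0,0,0],0],[[0,0,0],[0,0,0],0],[[0,0,0],[0,0,0],0],[[0,0,0],[0,0,0],0],[[0,0,0],[0,0,0],0]]'; python3 - <<'E'
from h import *
from scipy.optimize import least_squares
n="wrist"
c=calibration(n);im=camera(n)[:,:,::-1];np.save(f"pics/{n}3.npy",im);np.save(f"pics/{n}3c.npy",c,allow_pickle=True)
p=proj([[558,-25,85],[672,-29.5,88]],c);print(p)
g=cv2.GaussianBlur(im,(0,0),0.7).max(2).astype(np.float32)
c0=np.array([558.,-25.])
for _ in range(3):
    out=[]
    for t in np.radians(np.arange(0,360,2)):
        if abs(np.degrees(np.arctan2(np.sin(t),np.cos(t))))<15: continue
        rr=np.arange(98,124,.25);X=np.c_[c0[0]+rr*np.cos(t),c0[1]+rr*np.sin(t),np.full(len(rr),85)]
        q=proj(X,c).astype(np.float32)
        if q.min()<1 or q[:,0].max()>510 or q[:,1].max()>250: continue
        v=cv2.remap(g,q[:,0].reshape(1,-1),q[:,1].reshape(1,-1),cv2.INTER_LINEAR).ravel();d=np.diff(v);i=d.argmax()
        if d[i]>2: out.append(X[i,:2]/2+X[i+1,:2]/2)
    P=np.array(out);f=least_squares(lambda z:np.hypot(*(P-z[:2]).T)-z[2],[*c0,110],loss="soft_l1",f_scale=1);c0=f.x[:2]
print("centre",f.x,len(P),np.abs(f.fun).mean())
x,y=p[1].astype(int);y0=max(0,y-40);x0=x-40
cv2.imwrite("pics/w3.png",cv2.resize(im[y0:y0+75,x0:x0+80],None,fx=8,fy=8,interpolation=cv2.INTER_CUBIC));print(x0,y0)
E
```

```text
time_s: 2.5
ee_pos: [530.9, -28.9, 338.7]
tool_rot: [180.0, 0.1, -0.1]
wrist_force: [0.5, -0.3, 0.7]
grip_width: 0.1
gripper_force: 0.0
[[248.79167848 136.58398743]
 [252.5898783   29.69869066]]
centre [556.74425105 -26.50468296 109.21234371] 165 0.3477042576199833
212 0
```

View pics/w3.png

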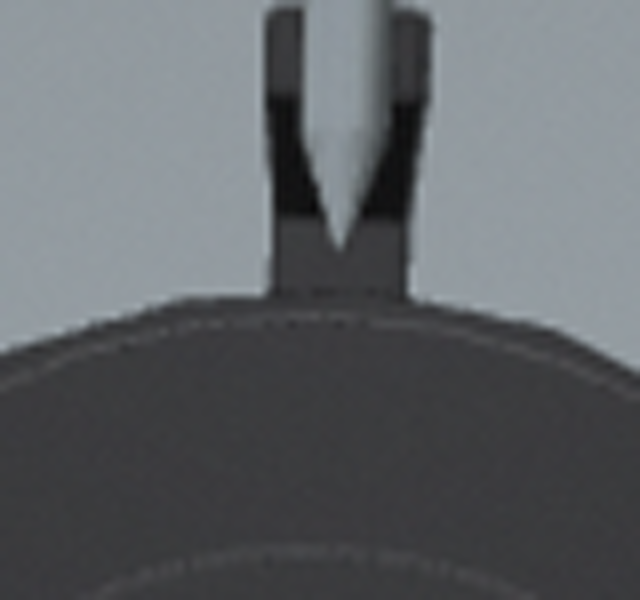

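The pointer is a steel cone with its tip at crop (339,250), raw (253.9,30.8). Its body axis at the top is at raw (254.9,7.1).

```bash
cat >> h.py <<'E'
C0=np.array([558.15,-25.15])
yy,xx=np.mgrid[0:384,0:512]
def angle(im,c,c0=C0,full=False):
    """index angle in top view (deg, world), from line; and from copper shoe axis"""
    W=ray(np.c_[xx.ravel(),yy.ravel()],85,c)[:,:2]-c0;r=np.hypot(*W.T);i=im.reshape(-1,3).astype(int)
    s=(r>77)&(r<106)&(i.min(1)>105)&(i.max(1)-i.min(1)<45)
    li=np.degrees(np.angle(np.exp(1j*np.arctan2(W[s,1],W[s,0])).sum())) if s.sum()>6 else np.nan
    W=ray(np.c_[xx.ravel(),yy.ravel()],102,c)[:,:2]-c0;r=np.hypot(*W.T)
    k=(r<75)&(i[:,2]-i[:,0]>60)   # copper
    co=np.nan
    if k.sum()>20:
        P=W[k];m=P.mean(0);co=np.degrees(np.arctan2(m[1],m[0]))
    return li,s.sum(),co,k.sum()
E
python3 - <<'E'
from h import *
c=np.load("pics/wrist3c.npy",allow_pickle=True).item()
for p,z in(((253.9,30.8),88),((254.9,7.1),88)):
    T=ray([p],z,c)[0]
    for c0 in((556.74,-26.50),):
        d=T[:2]-c0;print(T,np.hypot(*d),np.degrees(np.arctan2(d[1],d[0])))
for n in("top0","top1"): print(angle(np.load(f"pics/{n}.npy"),calibration("top")))
im=np.load("pics/wrist3.npy");print("wrist",angle(im,c,np.array([556.74,-26.50])))
E
```

```text
[670.90164895 -30.90009895  88.        ] 114.24641334272852 -2.2072418757066585
[694.19848524 -31.95690409  88.        ] 137.56675821547023 -2.273366256171273
(np.float64(-68.56158859470875), np.int64(21), np.float64(-67.4426438896009), np.int64(477))
(np.float64(-94.29753331184104), np.int64(38), np.float64(-38.33183531482618), np.int64(346))
wrist (np.float64(-68.75363158111084), np.int64(106), np.float64(-66.85918132083977), np.int64(2287))
```

The pointer sits at -2.2° (world) from both cameras, with its tip at radius 114 mm and the index line at -68.6°. I'll descend to just above the bare ring on the base side.

```bash
python3 -m inch '[[[-0.107,-0.068,0.04],[0,0,0],0],[[-0.107,-0.068,0.04],[0,0,0],0],[[0,0,0.13],[0,0,0],0],[[0,0,0.13],[0,0,0],0],[[0,0,0.13],[0,0,0],0],[[0,0,0.13],[0,0,0],0],[[0,0,0.12],[0,0,0],0],[[0,0,0.05],[0,0,0],0]]'; python3 -m inch '[[[0,0,0.01],[0,0,0],0],[[0,0,0],[0,0,0],0],[[0,0,0],[0,0,0],0],[[0,0,0],[0,0,0],0]]'
```

```text
time_s: 3.22
ee_pos: [464.7, 11.6, 105.0]
tool_rot: [180.0, 0.2, -0.1]
wrist_force: [-0.4, -0.8, -0.3]
grip_width: -0.4
gripper_force: 0.0
time_s: 3.55
ee_pos: [468.9, 12.3, 107.1]
tool_rot: [180.0, -0.2, -0.1]
wrist_force: [-0.2, 0.0, -0.9]
grip_width: -0.0
gripper_force: 0.0
```

```bash
python3 -m inch '[[[0,0,0.025],[0,0,0],0],[[0,0,0.025],[0,0,0],0],[[0,0,0.007],[0,0,0],0],[[0,0,0],[0,0,0],0],[[0,0,0],[0,0,0],0]]'|head -4; for i in 1 2; do python3 -m inch '[[[0,0,0.005],[0,0,0],0],[[0,0,0],[0,0,0],0]]'|sed -n 2,4p; done
```

```text
time_s: 3.97
ee_pos: [467.6, 12.3, 88.0]
tool_rot: [-180.0, 0.0, -0.1]
wrist_force: [-0.1, 0.2, -0.6]
ee_pos: [467.8, 12.3, 86.6]
tool_rot: [-180.0, 0.0, -0.1]
wrist_force: [-0.3, 0.1, 0.4]
ee_pos: [467.9, 12.3, 85.2]
tool_rot: [-180.0, -0.0, -0.1]
wrist_force: [0.1, -0.6, -0.1]
```

```bash
for i in 1 2; do python3 -m inch '[[[0,0,0.003],[0,0,0],0],[[0,0,0],[0,0,0],0],[[0,0,0],[0,0,0],0]]'|sed -n 2,4p; done
```

```text
ee_pos: [468.1, 12.7, 85.1]
tool_rot: [-180.0, -0.0, -0.0]
wrist_force: [-2.6, 0.5, 9.1]
ee_pos: [468.4, 13.1, 85.0]
tool_rot: [-180.0, -0.1, -0.0]
wrist_force: [-5.3, 2.6, 20.2]
```

Contact is at z≈85 with about 11 N per mm. Now the flick, anticlockwise: ease off to about 10 N, sweep tangentially, and lift while still moving.

```bash
python3 -m inch '[[[0,0.015,-0.003],[0,0,0],0],[[0,0.028,0],[0,0,0],0],[[0,0.038,0],[0,0,0],0],[[0,0.045,0],[0,0,0],0],[[0,0.045,0],[0,0,0],0],[[0,0.045,0],[0,0,0],0],[[0,0.045,-0.03],[0,0,0],0],[[0,0.035,-0.08],[0,0,0],0]]'; python3 -m inch '[[[0,0,-0.05],[0,0,0],0],[[0,0,0],[0,0,0],0]]' | head -2; python3 - <<'E'
from h import *
import time
c=calibration("top")
for i in range(6):
    t=monitor.get_obs()["time_s"];im=camera("top")[:,:,::-1];np.save(f"pics/s{i}.npy",im);print(round(t,3),np.round(angle(im,c),1))
cv2.imwrite("pics/s5.png",cv2.resize(im,None,fx=1.5,fy=1.5)[150:420,300:700])
E
```

```text
time_s: 5.47
ee_pos: [465.5, -78.1, 115.2]
tool_rot: [-180.0, 0.3, -0.1]
wrist_force: [0.1, -0.5, -0.7]
grip_width: -0.1
gripper_force: 0.0
time_s: 5.63
ee_pos: [469.2, -78.1, 134.7]
5.633 [-85.2  49.    3.8 496. ]
5.683 [-48.2  40.    9.3 482. ]
5.733 [-54.8  48.   14.8 481. ]
5.783 [-78.5  51.   19.8 478. ]
5.833 [-59.6  50.   25.1 484. ]
5.883 [-27.6  47.   30.  480. ]
```

View pics/s5.png

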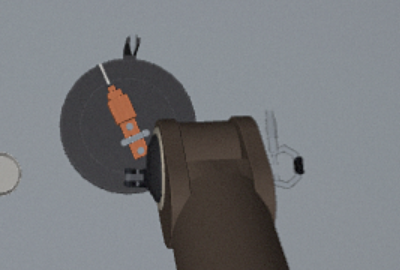

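The crop shows the plate spinning, with the index line at crop (103,72) near the pointer at (130,47) and heading anticlockwise. The speed is about 1.83 rad/s, faster than needed. I'll move the finger to a hover above the ring and track the free run.

```bash
cat >> h.py <<'E'
def track(im,c,c0=C0):
    co=angle(im,c,c0)[2]
    if np.isnan(co): return np.nan,np.nan
    g=im.min(2).astype(np.float32);A=co+np.arange(-10,10.01,.25);rr=np.arange(78,107,1.)
    v=[]
    for a in np.radians(A):
        q=proj(np.c_[c0[0]+rr*np.cos(a),c0[1]+rr*np.sin(a),np.full(len(rr),85.)],c).astype(np.float32)
        v.append(cv2.remap(g,q[:,0].reshape(1,-1),q[:,1].reshape(1,-1),cv2.INTER_LINEAR).mean())
    v=np.array(v);w=np.clip(v-np.median(v)-15,0,None)
    return co,(A*w).sum()/w.sum() if w.sum()>30 else np.nan
E
python3 -m inch '[[[0,-0.076,0.04],[0,0,0],0],[[0,-0.076,0.04],[0,0,0],0],[[0,-0.076,0.04],[0,0,0],0],[[0,0,0],[0,0,0],0],[[0,0,0],[0,0,0],0],[[0,0,0],[0,0,0],0]]'|head -2
python3 - <<'E'
from h import *
c=calibration("top")
print(track(np.load("pics/top0.npy"),c))
for i in range(6): print(np.round(track(np.load(f"pics/s{i}.npy"),c),2))
for i in range(4):
    t=monitor.get_obs()["time_s"];im=camera("top")[:,:,::-1];np.save(f"pics/u{i}.npy",im);print(round(t,3),np.round(track(im,c),2))
print(monitor.get_obs()["ee_pos"])
E
```

```text
time_s: 6.43
ee_pos: [467.5, -8.4, 95.9]
(np.float64(-67.4426438896009), np.float64(-68.38607985622518))
[3.83 1.63]
[9.33 6.38]
[14.81 11.25]
[19.79 16.11]
[25.11 20.93]
[29.97 25.75]
6.433 [73.87 78.12]
6.483 [77.36 82.81]
6.533 [80.2  87.48]
6.583 [83.13 91.89]
[467.96890002  -9.11388363  96.54772987]
```

Line tracking gives about 96°/s, so the next pass of the pointer should be at about 9.45 s. I'll lower to 4 mm above the plate and wait out the free run.

```bash
Z='[[0,0,0],[0,0,0],0]'; python3 -m inch '[[[0,0,0.015],[0,0,0],0],[[0,0,0.01],[0,0,0],0],[[0,0,0],[0,0,0],0],[[0,0,0],[0,0,0],0],[[0,0,0],[0,0,0],0],[[0,0,0],[0,0,0],0],[[0,0,0],[0,0,0],0],[[0,0,0],[0,0,0],0]]'|head -2
python3 -m inch '[[[0,0,0],[0,0,0],0],[[0,0,0],[0,0,0],0],[[0,0,0],[0,0,0],0],[[0,0,0],[0,0,0],0],[[0,0,0],[0,0,0],0],[[0,0,0],[0,0,0],0],[[0,0,0],[0,0,0],0],[[0,0,0],[0,0,0],0]]'|head -2
python3 -m inch '[[[0,0,0],[0,0,0],0],[[0,0,0],[0,0,0],0],[[0,0,0],[0,0,0],0],[[0,0,0],[0,0,0],0],[[0,0,0],[0,0,0],0],[[0,0,0],[0,0,0],0],[[0,0,0],[0,0,0],0]]'|head -2
python3 - <<'E'
from h import *
c=calibration("top")
for i in range(5):
    t=monitor.get_obs()["time_s"];im=camera("top")[:,:,::-1];np.save(f"pics/v{i}.npy",im);print(round(t,3),np.round(track(im,c),2))
o=monitor.get_obs();print(o["time_s"],o["ee_pos"],o["wrist_force"])
E
```

```text
time_s: 7.3
ee_pos: [467.8, -8.2, 88.9]
time_s: 7.97
ee_pos: [467.8, -8.2, 88.8]
time_s: 8.55
ee_pos: [467.8, -8.2, 88.8]
8.55 [73.32   nan]
8.6 [71.02   nan]
8.65 [45.81   nan]
8.7 [7.11  nan]
8.75 [-26.38    nan]
8.8 [467.77802796  -8.14167863  88.79628534] [0.54966364 0.11485996 1.8781375 ]
```

```bash
python3 - <<'E'
from h import *
c=calibration("top")
for i in range(3):
    t=monitor.get_obs()["time_s"];im=camera("top")[:,:,::-1];np.save(f"pics/v{5+i}.npy",im);print(round(t,3),np.round(track(im,c),2))
print(monitor.get_obs()["time_s"])
E
```

```text
8.8 [-40.52    nan]
8.85 [-45.35    nan]
8.9 [-48.17    nan]
8.95
```

```bash
cat >> h.py <<'E'
def wide(im,c,A,c0=C0):
    g=im.min(2).astype(np.float32);rr=np.arange(78,107,1.);v=[]
    for a in np.radians(A):
        q=proj(np.c_[c0[0]+rr*np.cos(a),c0[1]+rr*np.sin(a),np.full(len(rr),85.)],c).astype(np.float32)
        v.append(np.percentile(cv2.remap(g,q[:,0].reshape(1,-1),q[:,1].reshape(1,-1),cv2.INTER_LINEAR),25))
    v=np.array(v);i=v.argmax();s=abs(A-A[i])<3;w=np.clip(v-np.median(v)-8,0,None)*s
    return (A*w).sum()/max(w.sum(),1e-9),v[i],np.median(v)
E
python3 - <<'E'
from h import *
c=calibration("top")
for i in range(8):
    print(round(8.55+.05*i,2),np.round(wide(np.load(f"pics/v{i}.npy"),c,np.arange(-75,60,.5)),1))
for i in (0,5): print(np.round(wide(np.load(f"pics/s{i}.npy"),c,np.arange(-75,60,.5)),1))
E
```

```text
8.55 [ 0.  59.9 57.7]
8.6 [ 0.  59.9 57.8]
8.65 [ 0.  60.3 57.8]
8.7 [ 0.  59.8 57.7]
8.75 [-74.7 150.   57.8]
8.8 [-71.6 164.9  57.8]
8.85 [-67.5 163.7  57.6]
8.9 [-63.3 162.6  57.6]
[  1.6 180.9  58.9]
[ 25.7 166.8  59. ]
```

The free run has lasted over 3.4 s. The line was at -63.3° at 8.90 s, moving at about 84°/s. I'll brake to stop just short of the pointer.

```bash
python3 -m inch '[[[0,0,0],[0,0,0],0],[[0,0,0],[0,0,0],0],[[0,0,0],[0,0,0],0],[[0,0,0],[0,0,0],0],[[0,0,0],[0,0,0],0],[[0,0,0.015],[0,0,0],0],[[0,0,0],[0,0,0],0],[[0,0,0],[0,0,0],0]]'; python3 - <<'E'
from h import *
c=calibration("top")
for i in range(3):
    t=monitor.get_obs()["time_s"];im=camera("top")[:,:,::-1];np.save(f"pics/b{i}.npy",im);print(round(t,3),np.round(wide(im,c,np.arange(-60,60,.25)),2))
o=monitor.get_obs();print(o["ee_pos"],o["wrist_force"])
E
```

```text
time_s: 9.62
ee_pos: [468.4, -8.0, 85.1]
tool_rot: [180.0, -0.1, -0.1]
wrist_force: [-2.2, 1.1, 12.5]
grip_width: -0.2
gripper_force: 6.1
9.617 [-19.22 171.33  57.57]
9.667 [-19.24 171.21  57.82]
9.717 [-19.23 171.34  57.67]
[468.34726647  -7.90665225  85.04810044] [-1.82818319  0.73200458 11.82747077]
```

It stopped under the finger at -19.2°, 17° short. Keeping the finger down, I'll guide it on slowly.

```bash
python3 -m inch '[[[0,0.006,0],[0,0,0],0],[[-0.002,0.012,0],[0,0,0],0],[[-0.002,0.016,0],[0,0,0],0],[[0,0.016,0],[0,0,0],0],[[0,0.012,0],[0,0,0],0],[[0,0.006,0],[0,0,0],0],[[0,0,0],[0,0,0],0],[[0,0,0],[0,0,0],0]]'; python3 - <<'E'
from h import *
c=calibration("top")
for i in range(2):
    t=monitor.get_obs()["time_s"];im=camera("top")[:,:,::-1];np.save(f"pics/d{i}.npy",im);print(round(t,3),np.round(wide(im,c,np.arange(-60,60,.25)),2))
o=monitor.get_obs();print(o["ee_pos"],o["wrist_force"])
E
```

```text
time_s: 10.43
ee_pos: [467.4, -28.7, 85.1]
tool_rot: [180.0, -0.1, -0.1]
wrist_force: [-1.8, 0.0, 11.0]
grip_width: -0.3
gripper_force: 5.6
10.433 [ -6.35 172.77  57.92]
10.483 [ -6.37 169.52  57.96]
[467.37252698 -28.57429476  85.05343909] [-1.32865632  0.62925555 12.02843623]
```

```bash
python3 -m inch '[[[0,0.004,0],[0,0,0],0],[[0,0.007,0],[0,0,0],0],[[0,0.007,0],[0,0,0],0],[[0,0.004,0],[0,0,0],0],[[0,0,0],[0,0,0],0],[[0,0,0],[0,0,0],0],[[0,0,0],[0,0,0],0]]'|head -4; python3 - <<'E'
from h import *
c=calibration("top")
for i in range(2):
    t=monitor.get_obs()["time_s"];im=camera("top")[:,:,::-1];np.save(f"pics/e{i}.npy",im);print(round(t,3),np.round(wide(im,c,np.arange(-60,60,.25)),2))
print(monitor.get_obs()["ee_pos"])
E
```

```text
time_s: 11.12
ee_pos: [467.8, -35.1, 85.1]
tool_rot: [180.0, -0.2, -0.1]
wrist_force: [-0.8, -0.2, 9.4]
11.117 [ -2.31 174.59  58.  ]
11.167 [ -2.31 173.1   58.06]
[467.76194999 -35.08320098  85.05077577]
```

It reads -2.3° against the pointer's -2.2°. Next I'll lift straight off, rise clear, and check with the wrist camera.

```bash
python3 -m inch '[[[0,0,-0.006],[0,0,0],0],[[0,0,-0.03],[0,0,0],0],[[0,0,-0.12],[0,0,0],0],[[0,0,-0.13],[0,0,0],0],[[0,0,-0.13],[0,0,0],0],[[0,0,-0.13],[0,0,0],0],[[0,0,-0.13],[0,0,0],0],[[0,0,-0.13],[0,0,0],0]]'|head -2; python3 -m inch '[[[0.1,0,0],[0,0,0],0],[[0.13,0,0],[0,0,0],0],[[0,0,0],[0,0,0],0],[[0,0,0],[0,0,0],0],[[0,0,0],[0,0,0],0],[[0,0,0],[0,0,0],0]]'|head -4; python3 - <<'E'
from h import *
c=calibration("wrist");im=camera("wrist")[:,:,::-1]
cv2.imwrite("pics/f.png",cv2.resize(im[:200,150:350],(600,600),interpolation=cv2.INTER_CUBIC))
ct=calibration("top")
for i in range(2): print(monitor.get_obs()["time_s"],np.round(wide(camera("top")[:,:,::-1],ct,np.arange(-40,40,.25)),2))
print("wrist",np.round(wide(im,c,np.arange(-40,40,.25),np.array([556.74,-26.5])),2))
E
```

```text
time_s: 11.88
ee_pos: [465.7, -35.0, 328.6]
time_s: 12.38
ee_pos: [534.6, -35.1, 326.2]
tool_rot: [180.0, 0.0, -0.0]
wrist_force: [-0.0, 0.4, 0.1]
12.4333 [-10.17 114.65  64.72]
12.4833 [-10.17 115.96  64.99]
wrist [ -2.46 202.53  59.38]
```

View pics/f.png

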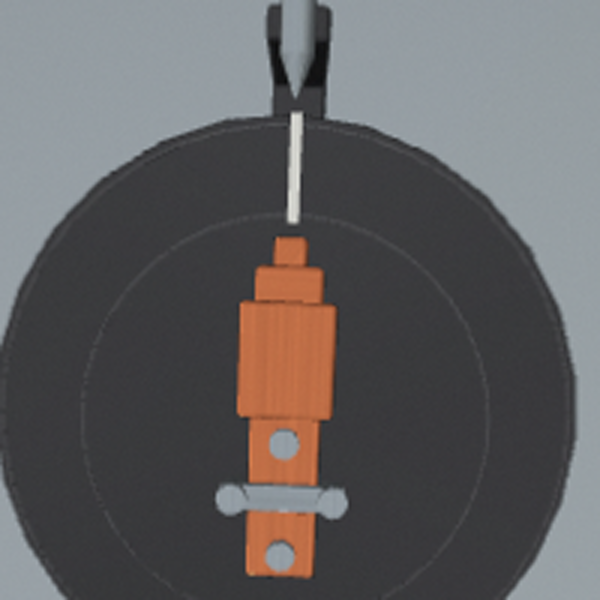

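The wrist view shows the index line ending at (297,112), directly under the pointer tip at (295,95), with the plate at rest and the hand 240 mm above it. The top view's -10° reading is only the arm covering the line.

```bash
python3 -c "
from cell import ctrl;print(ctrl.finish_job())"
```

```text
the job is handed in; nothing more can be done
None
```

The plate was flicked to about 1.68 rad/s (a turn every 3.7 s) and ran untouched for about 4 s. The finger braked it to a stop 17° short, then, still pressed on the plate, guided it on to the pointer; it stands within about 0.3° with the hand clear, and the job is handed in.

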